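Slide the bat with its bowl into the corner stop

TASK

Push the square wooden bat along the table, with its bowl still standing on the middle of it, into the inside corner of the L-shaped wooden stop, until two of its edges lie flush against both battens. Do it only by pushing with the fingers: do not lift the bat, do not touch the bowl, and leave everything else where it stands.

Things in the scene. Friction and masses are not known exactly. Their poses are not given: they have to be found in the camera images.
- stop: L-shaped corner stop fixed to the table: two wooden battens 30 mm wide, 30 mm high, at a right angle. Origin: inner corner, at table level. Long batten: inner face x = 0, running 300 mm from the corner along -y. Short batten: inner face y = 0, running 200 mm along -x. The bat belongs in the quarter x < 0, y < 0. Its +x points away from the robot, within 0.25 rad of world +x.
- bat: Loose square plywood bat (board), 160 x 160 x 24 mm, 0.3 to 0.55 kg, flat on the table. Origin: centre of its underside; x, y parallel to its edges, z up. Starts 30 to 70 mm short of the long batten, 50 to 130 mm short of the short one, up to 0.3 rad from square. Seated, its origin is at (-80, -80) mm in the stop's frame. Slides with plain friction (some 3 to 10 N with its bowl).
- bowl: Loose terracotta bowl, fired hard, 86 mm across at the rim, 55 mm tall, about 0.2 kg, standing on the middle of the bat (within 12 mm). Origin: centre of its underside, which is 24 mm above the table.
- mug: White mug with a handle, 72 mm across, 85 mm tall, near the robot's end of the short batten. Bystander: leave alone. Loose. Origin: centre of its underside.
- brick: Terracotta brick, 110 x 70 x 50 mm, lying to the robot's right of the bat. Bystander. Loose. Origin: centre of its underside.
- post: Upright pale kiln post, 40 mm across, 75 mm tall, left of the short batten. Bystander. Loose. Origin: centre of its underside.
- jar: Glass jar with white cap, 66 mm across, 85 mm tall, left of the short batten. Bystander. Loose. Origin: centre of its underside.
- beaker: Terracotta straight cup, 68 mm across, 80 mm tall, left of the short batten. Bystander. Loose. Origin: centre of its underside.
- brush: Brush lying flat, 180 mm long, to the left. Bystander. Loose. Origin: on its underside, between its ends.
- rib: Flat dark wooden rib (shaping tool), 90 x 45 x 8 mm, to the near right. Bystander. Loose. Origin: centre of its underside.
Not all that is in view belongs to the job. Leave any green or purple look-alike of the bowl alone.

How it is judged:
At the end, for the whole second after the job is handed in: The bat lies flat in the corner with its centre within 5 mm of the seated place along each batten's normal and its edges within 0.03 rad of the battens; the bowl stands upright on it within 30 mm of its middle; both at rest (x of bat in the frame of stop between -0.085 and -0.075 m and y of bat in the frame of stop between -0.085 and -0.075 m and (angle between the x axis of bat and the x axis of stop, either way round below 0.03 rad or angle between the y axis of bat and the x axis of stop, either way round below 0.03 rad) and height (world z) of bat below 0.005 m and angle between bat's own z axis and vertical below 0.03 rad and horizontal distance between bowl and bat below 0.03 m and angle between bowl's own z axis and vertical below 0.1 rad and z of bowl in the frame of bat between 0.019 and 0.029 m and linear speed of each of bat, bowl below 0.01 m/s); the robot touches nothing.
It fails at once if the bat is lifted or tipped off the table (height (world z) of bat above 0.012 m or angle between bat's own z axis and vertical above 0.1 rad).
It fails at once if the robot touches the bowl (contact force between any of the fingers, the arm and bowl above 0.5 N).
It fails at once if the bowl tips or leaves the bat (angle between bowl's own z axis and vertical above 0.3 rad or z of bowl in the frame of bat above 0.04 m or horizontal distance between bowl and bat above 0.07 m).
It fails at once if a bystander is shifted by more than 20 mm (distance of any of mug, brick, post, jar, beaker, brush, rib from where it was at the start of the episode above 0.02 m).
It also fails if it takes over 54 s, if anything falls off the work surface, if the arm or the gripper's body presses on something with over 40 N, if the wrist force passes 120 N, or if a joint passes its speed limit or range.

ROBOT

A 7-joint arm with a two-finger parallel gripper is mounted at the origin on the work surface. World frame = base frame: x ahead of the robot, y to its left, z up, the work surface at z = 0. Lengths are in m, angles in rad, forces in N, time in s.
With the tool pointing down it reaches from about 0.425 to 0.875 m from the base axis. Payload 8.4 kg.
Tool frame: the origin (TCP) lies midway between the tips of the shut fingers; the grasp point (between the pads) lies 19 mm behind it; z points along the fingers, y is the direction in which the jaws open and shut (so a half turn about z gives the same grasp; the last joint's range is limited). The gripper opens to 85 mm and grips with 20 to 120 N. Pads are 22 mm wide; open, the fingers measure 114 mm over their backs; the gripper's body (76 mm by 85 mm) begins 54 mm behind the grasp point. The pads swing forward as they close: fully open they stand 13 mm farther back than shut.
Start: joints at [-1.227, 0.333, 0.04, 1.465, -0.013, 1.343, -0.059], TCP at [0.279, 0.587, 0.231] pointing down, gripper open.
Joint ranges: [-2.58, 2.58], [-0.38, 2.09], [-1.3, 1.39], [0.25, 2.4], [-1.5, 4.64], [0.08, 2.09], [-2.65, 2.65]. Speed limits (rad/s): [2.22, 2.22, 2.79, 2.79, 3.14, 3.14, 3.14].

INTERFACE

Orientations are given as a unit quaternion [w, x, y, z].
In Python, from rig import arm gives the robot as it stands.
- The arm moves only by the tool drive_tool, never from a script. Its argument "commands" is text: rows parted by semicolons, each of 7 numbers parted by spaces: the shift along the tool's x, y, z in m, then the turn, a rotation vector about the tool's x, y, z in degrees, then the gripper's target within -1 to 1 (fully open at 1, half-way at 0, shut at -1). A call has 1 to 20 rows; each row is the pose to reach, as a shift and turn from the pose commanded when the call began, along the tool's axes at that moment; what a row does not reach only later rows make up. A row lasts 1/10 s, in which the tool goes at most 50 mm and 8.59 degrees, less where a joint would pass 70% of its speed; a pose out of reach is approached as far as the arm can. A call with a gripper value outside its range is refused whole. The fingers move at their own pace and stop on an object; "grip_force" is the grip in N (left out, the last holds). Time passes only in rows, so rows that repeat a pose let the fingers close. It gives the time, the measured TCP pose, the force and the opening at its end, in the units of the state.
- arm.get_obs(): the state, without advancing time (a new reading comes with each control period).
- arm.read_camera(name): name is "scene" or "side" or "wrist"; returns a dict with "frame" (384x512x3 uint8, red, green, blue), "fovy" (degrees; the focal length in pixels is half the picture's height over the tangent of half this angle, whatever the lens; pixels are square), "cx", "cy" (the principal point, pixels), "T" (4x4, takes a point from camera to world coordinates); the wrist camera has in their place "T_tool_cam" (4x4, takes a point from camera to tool coordinates, whose origin is the TCP and whose axes are the flange's). Camera axes: x right, y up, looking along -z (the intrinsics and any distortion apply to the point x, -y, -z); pixel columns grow to the right and rows downward; lengths in m; the calibration is good to about 2 mm. A picture is of the moment at which its call begins: read the wrist's pose just before it. There is no depth.
- arm.job_done(): hands the job in, once; it reports no verdict.
The state is a dict: "time_s": time; "joint_pos": joint angles; "joint_vel": joint speeds; "joint_torque": joint torques, N m; "eef_pos": TCP position; "tcp_rot": TCP orientation; "force": force on the tool from outside, world axes, zero at the start; "moment": the same for the moment, N m; "gripper_width": finger opening in m.
Only numpy, scipy, OpenCV 4.12 (cv2) and the standard library are available. Lean on these libraries where they do the work, as an engineer would, in place of code of your own. Each camera call takes 0.05 s, during which the arm holds its last target. There are 200 camera calls.

## Working session

There is one attempt and no reset: what is moved stays moved. The work goes in short steps, Python scripts to look and compute and a tool call to move; the robot and the scene stay as the last step left them, time stands still between calls to the robot, and variables do not carry over. Pictures are saved under pics/ and viewed, about 8 in all and at most 12, crops included, and the job is handed in when it is done.

Besides the shell and the picture viewer there is one more tool, called as name(argument=value, ...) on one line, values as JSON. drive_tool: Moves the arm, as the interface text tells. Its arguments: {"type":"object","properties":{"commands":{"type":"string"},"grip_force":{"type":"number"}},"required":["commands"]}

```bash
mkdir -p pics; ls; python3 - <<'E'
from rig import arm
import cv2,numpy as np
o=arm.get_obs(); print(o['time_s'],o['eef_pos'],o['tcp_rot'],o['gripper_width'])
for n in('scene','side'):
    c=arm.read_camera(n); cv2.imwrite(f'pics/{n}0.png',c['frame'][:,:,::-1]); print(n,{k:v for k,v in c.items() if k!='frame'})
E
```

```text
pics
0.0 [0.27829602 0.58688505 0.23043495] [-1.57804058e-04  2.19628489e-01  9.75583240e-01 -8.01838437e-04] 0.08500008360148743
scene {'fovy': 50.43934017092162, 'cx': 260.2232573792993, 'cy': 195.03236911397627, 'T': array([[ 2.17577419e-03, -7.23107878e-01,  6.90731687e-01,
         1.40794341e+00],
       [ 9.99991240e-01, -8.96591996e-04, -4.08854540e-03,
         1.67276276e-02],
       [ 3.57576389e-03,  6.90734532e-01,  7.23099592e-01,
         9.97399829e-01],
       [ 0.00000000e+00,  0.00000000e+00,  0.00000000e+00,
         1.00000000e+00]])}
side {'fovy': 51.21506873874205, 'cx': 258.34951059830655, 'cy': 193.82145890035193, 'T': array([[ 0.94145985,  0.19346264, -0.27608976,  0.20494165],
       [-0.33632002,  0.48241125, -0.80880667, -0.88305285],
       [-0.02328507,  0.85431352,  0.51923618,  0.62878839],
       [ 0.        ,  0.        ,  0.        ,  1.        ]])}
```

View pics/scene0.png

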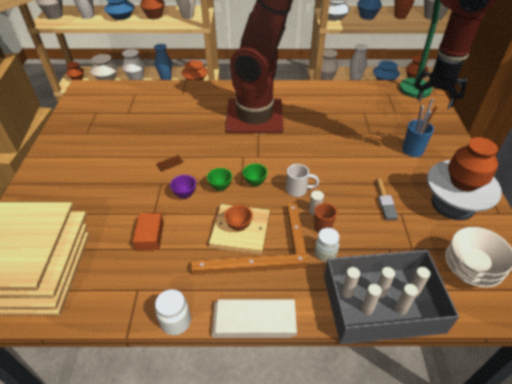

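View pics/side0.png

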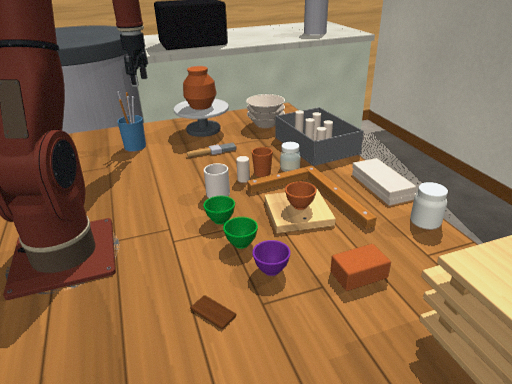

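The scene view shows the bat at about (240,228) with its bowl. The L-stop's long batten runs (192,268)–(303,258) and its short one (292,207)–(303,258). Two green bowls and a purple one stand on the robot's side of the bat. Next I take a zoomed crop to pick the stop's edges.

```bash
cat > h.py <<'E'
from rig import arm
import cv2,numpy as np
def cast(c,px,z,T=None):
    px=np.atleast_2d(px).astype(float); T=c['T'] if T is None else T
    f=c['frame'].shape[0]/2/np.tan(np.radians(c['fovy'])/2)
    d=np.c_[(px[:,0]-c['cx'])/f,-(px[:,1]-c['cy'])/f,-np.ones(len(px))]@T[:3,:3].T
    o=T[:3,3]; return (o+d*((z-o[2])/d[:,2])[:,None])[:,:2]
def batquad(c):
    h=cv2.cvtColor(c['frame'],cv2.COLOR_RGB2HSV)
    return h
E
python3 - <<'E'
from h import *
s=arm.read_camera('scene');d=arm.read_camera('side')
a=cv2.resize(s['frame'][160:290,160:360],None,fx=4,fy=4,interpolation=cv2.INTER_CUBIC)
cv2.imwrite('pics/c1.png',a[:,:,::-1])
b=cv2.resize(d['frame'][150:290,180:390],None,fx=3.8,fy=3.8,interpolation=cv2.INTER_CUBIC)
cv2.imwrite('pics/c2.png',b[:,:,::-1])
h=cv2.cvtColor(s['frame'],cv2.COLOR_RGB2HSV)
for p in[(220,240),(255,215),(262,235),(250,262),(298,230),(280,230),(240,218)]: print(p,h[p[1],p[0]])
E
```

```text
(220, 240) [ 26  92 227]
(255, 215) [ 17 126 223]
(262, 235) [ 25  96 229]
(250, 262) [ 12  85 191]
(298, 230) [ 15 182 191]
(280, 230) [ 14 167 179]
(240, 218) [ 10 193 185]
```

View pics/c1.png

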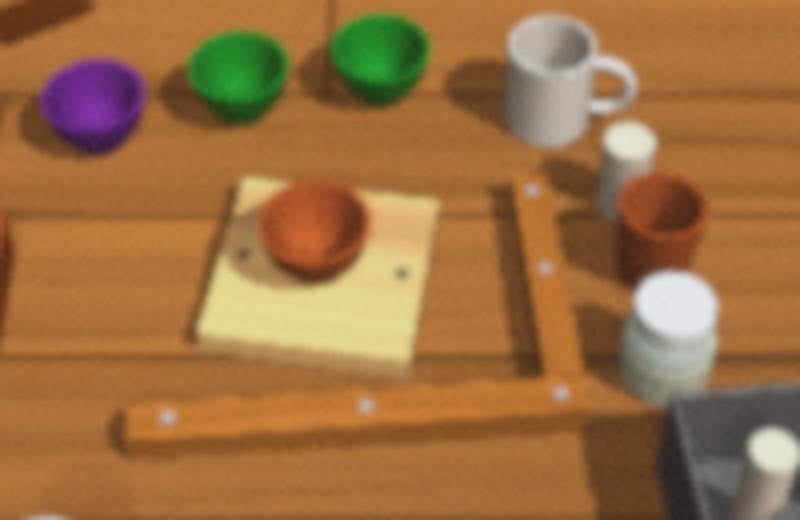

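View pics/c2.png

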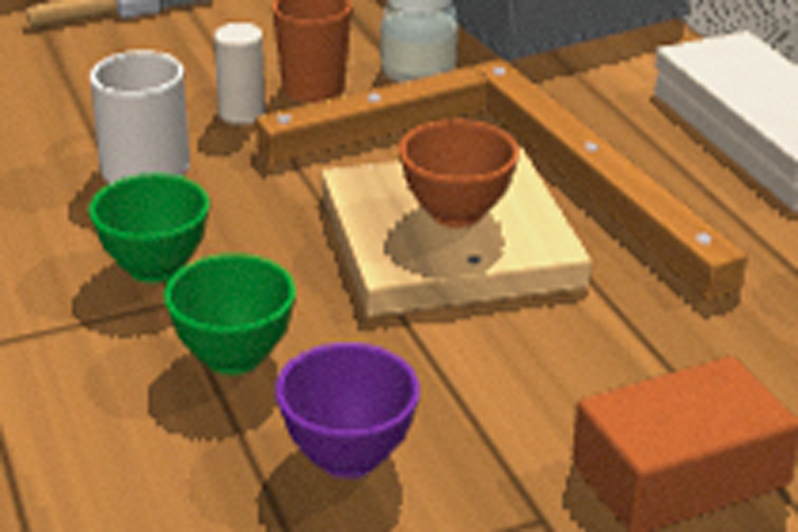

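Both crops show the stop's inner top edges and the bat's four top corners clearly. In the scene crop the inner corner is near (545,381) and the bat corners are (242,178), (440,200), (410,362) and (198,340). I cast rays from these points in both views.

```bash
python3 - <<'E'
from h import *
s=arm.read_camera('scene');d=arm.read_camera('side')
S=lambda p:(np.array(p,float)+.5)/4-.5+160
D=lambda p:(np.array(p,float)+.5)/3.8-.5+[180,150]
for n,c,f,L,Q in(('scene',s,S,[(125,410),(545,381),(514,180)],[(242,178),(440,200),(410,362),(198,340)]),
             ('side',d,D,[(710,263),(487,88),(262,130)],[(322,172),(522,150),(588,265),(370,292)])):
    w=cast(c,f(L),.03); print(n,'stop',w.round(4).tolist(), 'ang', np.arctan2(*(w[1]-w[0])[::-1])-np.pi/2, np.arctan2(*(w[1]-w[2])[::-1]), np.linalg.norm(w[1]-w[0]),np.linalg.norm(w[1]-w[2]))
    q=cast(c,f(Q),.024); print(' bat',q.round(4).tolist(),'c',q.mean(0), [np.linalg.norm(q[i]-q[i-1]).round(4) for i in range(4)],[np.arctan2(*(q[i]-q[i-1])[::-1]).round(3) for i in range(4)])
# bowls etc in scene: base-ish points on table
for n,p in dict(green1=(240,115),green2=(380,100),purple=(95,148),mug=(548,140),brickR=(8,250)).items(): print(n,cast(s,S(p),0).round(3))
for n,p in dict(green2=(152,270),green1=(232,368),purple=(347,470),mug=(140,178),brickNearcorner=(575,435)).items(): print('side',n,cast(d,D(p),0).round(3))
h=cv2.cvtColor(s['frame'],cv2.COLOR_RGB2HSV)
E
```

```text
scene stop [[0.747, -0.1749], [0.722, 0.1243], [0.5263, 0.1117]] ang 0.08344065189711958 0.06451557161515725 0.30027908924121793 0.19608285834544
 bat [[0.5189, -0.1074], [0.5425, 0.0521], [0.7009, 0.0273], [0.6811, -0.1293]] c [ 0.6108635  -0.03932936] [np.float64(0.1636), np.float64(0.1613), np.float64(0.1603), np.float64(0.1579)] [np.float64(3.008), np.float64(1.424), np.float64(-0.155), np.float64(-1.697)]
side stop [[0.7409, -0.1715], [0.7099, 0.1114], [0.5155, 0.115]] ang 0.10919567485527315 -0.01838984237588585 0.2846004692573545 0.19441358483583907
 bat [[0.5407, 0.0469], [0.696, 0.0198], [0.6677, -0.1359], [0.5167, -0.1103]] c [ 0.60529526 -0.04485839] [np.float64(0.159), np.float64(0.1577), np.float64(0.1583), np.float64(0.1532)] [np.float64(1.42), np.float64(-0.172), np.float64(-1.75), np.float64(2.973)]
green1 [[ 0.424 -0.117]]
green2 [[0.405 0.003]]
purple [[ 0.463 -0.236]]
mug [[0.453 0.146]]
brickR [[ 0.575 -0.291]]
side green2 [[0.393 0.003]]
side green1 [[ 0.414 -0.125]]
side purple [[ 0.449 -0.242]]
side mug [[0.417 0.129]]
side brickNearcorner [[ 0.59  -0.264]]
```

```bash
cat >> h.py <<'E'
from scipy.spatial.transform import Rotation as Ro
PSI=0.077; C0=np.array([0.721,0.123])
def Rpush(push_yaw,ysign,tilt=15):
    u=np.array([np.cos(push_yaw),np.sin(push_yaw),0]); y=ysign*np.array([-u[1],u[0],0])
    t=np.radians(tilt); z=np.sin(t)*u-np.cos(t)*np.array([0,0,1]); return np.c_[np.cross(y,z),y,z]
def rel(p,R):
    o=arm.get_obs(); w,x,y,z=o['tcp_rot']; R0=Ro.from_quat([x,y,z,w]).as_matrix()
    return (R0.T@(np.array(p)-o['eef_pos'])).round(4), np.degrees(Ro.from_matrix(R0.T@R).as_rotvec()).round(2)
E
python3 - <<'E'
from h import *
print(rel([.487,-.05,.15],Rpush(PSI,1)))
# from hover, along-tool components of world down / forward
R=Rpush(PSI,1)
print('down .1',R.T@[0,0,-.1],'fwd .1 xs',R.T@(.1*np.array([np.cos(PSI),np.sin(PSI),0])))
E
```

```text
(array([-0.4614, -0.4863,  0.0813]), array([ -3.93, -14.67, -29.61]))
down .1 [0.0258819  0.         0.09659258] fwd .1 xs [-9.65925826e-02  2.13315858e-19  2.58819045e-02]
```

drive_tool(commands="-0.46 -0.486 0 -3.9 -14.7 -29.6 1;-0.46 -0.486 0 -3.9 -14.7 -29.6 1;-0.46 -0.486 0 -3.9 -14.7 -29.6 1;-0.46 -0.486 0 -3.9 -14.7 -29.6 1;-0.46 -0.486 0 -3.9 -14.7 -29.6 1;-0.46 -0.486 0 -3.9 -14.7 -29.6 1;-0.46 -0.486 0 -3.9 -14.7 -29.6 1;-0.46 -0.486 0 -3.9 -14.7 -29.6 1;-0.46 -0.486 0 -3.9 -14.7 -29.6 1;-0.46 -0.486 0 -3.9 -14.7 -29.6 1;-0.46 -0.486 0 -3.9 -14.7 -29.6 1;-0.46 -0.486 0 -3.9 -14.7 -29.6 1;-0.46 -0.486 0 -3.9 -14.7 -29.6 1;-0.46 -0.486 0 -3.9 -14.7 -29.6 1;-0.46 -0.486 0.08 -3.9 -14.7 -29.6 1;-0.46 -0.486 0.08 -3.9 -14.7 -29.6 1;-0.46 -0.486 0.08 -3.9 -14.7 -29.6 1;-0.46 -0.486 0.08 -3.9 -14.7 -29.6 1")

```text
time_s: 2.1
eef_pos: [0.486, -0.0489, 0.1521]
tcp_rot: [0.131, -0.038, 0.991, 0.005]
force: [0.3, 0.1, 1.2]
gripper_width: 0.0853
```

```bash
python3 - <<'E'
from h import *
print(rel([.487,-.05,.15],Rpush(PSI,1)), rel([.487,-.05,-.003],Rpush(PSI,1)))
w=arm.read_camera('wrist'); f=w['frame']; cv2.imwrite('pics/w1.png',f[:,:,::-1])
print(w['T_tool_cam'],w['fovy'],w['cx'],w['cy'])
E
```

```text
(array([-0.0003, -0.0011,  0.0022]), array([-0.03,  0.02, -0.  ])) (array([ 0.0393, -0.001 ,  0.15  ]), array([-0.03,  0.02, -0.  ]))
[[ 2.97288519e-04  9.62505277e-01  2.71262792e-01  6.95169039e-02]
 [ 9.99999380e-01 -5.77231580e-04  9.52213553e-04  1.03727423e-03]
 [ 1.07309202e-03  2.71262341e-01 -9.62504852e-01 -1.42725084e-01]
 [ 0.00000000e+00  0.00000000e+00  0.00000000e+00  1.00000000e+00]] 59.20816764266724 252.79086047387997 193.70366724396976
```

View pics/w1.png

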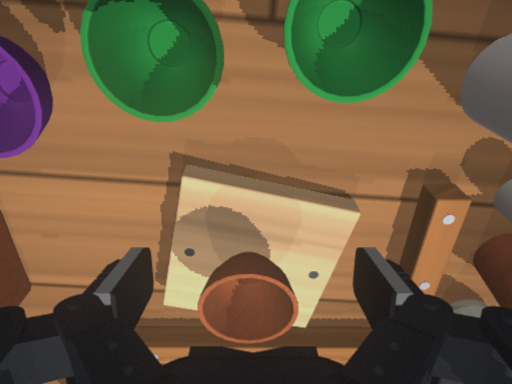

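The wrist view shows the bat's near edge from (181,180) to (357,213), with the open fingers on either side of its middle and the green bowls clear at the top. I go down.

```bash
python3 - <<'E'
from h import *
o=arm.get_obs(); w,x,y,z=o['tcp_rot']; T=np.eye(4);T[:3,:3]=Ro.from_quat([x,y,z,w]).as_matrix();T[:3,3]=o['eef_pos']
c=arm.read_camera('wrist'); T=T@c['T_tool_cam']
print(cast(c,[(181,180),(357,213),(165,303),(305,325)],.024,T), cast(c,[(186,165),(360,200)],0,T))
E
```

```text
[[ 0.52222158 -0.10556645]
 [ 0.54358665  0.04907425]
 [ 0.6731009  -0.12725377]
 [ 0.69659659  0.02661743]] [[ 0.5199964  -0.10542716]
 [ 0.54422839  0.05854006]]
```

drive_tool(commands="0.01 -0.001 0.04 0 0 0 1;0.02 -0.001 0.08 0 0 0 1;0.03 -0.001 0.12 0 0 0 1;0.039 -0.001 0.15 0 0 0 1;0.039 -0.001 0.15 0 0 0 1;0.039 -0.001 0.15 0 0 0 1")

```text
time_s: 2.8
eef_pos: [0.4875, -0.0502, -0.0031]
tcp_rot: [0.13, -0.038, 0.991, 0.004]
force: [0.9, -1.2, 0.2]
gripper_width: 0.0856
```

drive_tool(commands="-0.003 0 0.0008 0 0 0 1;-0.006 0 0.0016 0 0 0 1;-0.009 0 0.0024 0 0 0 1;-0.012 0 0.0032 0 0 0 1;-0.015 0 0.004 0 0 0 1;-0.018 0 0.0048 0 0 0 1;-0.021 0 0.0056 0 0 0 1;-0.024 0 0.0064 0 0 0 1;-0.027 0 0.0072 0 0 0 1;-0.03 0 0.008 0 0 0 1;-0.033 0 0.0088 0 0 0 1;-0.036 0 0.0096 0 0 0 1;-0.039 0 0.0105 0 0 0 1;-0.042 0 0.0113 0 0 0 1;-0.045 0 0.0121 0 0 0 1;-0.048 0 0.0129 0 0 0 1")

```text
time_s: 4.4
eef_pos: [0.537, -0.046, -0.0037]
tcp_rot: [0.131, -0.038, 0.991, 0.005]
force: [-2.3, -0.9, -0.3]
gripper_width: 0.0854
```

```bash
python3 - <<'E'
from h import *
c=arm.read_camera('scene'); d=arm.read_camera('side')
a=cv2.resize(c['frame'][160:290,160:360],None,fx=3,fy=3,interpolation=cv2.INTER_CUBIC)
b=cv2.resize(d['frame'][150:290,200:390],None,fx=3,fy=3,interpolation=cv2.INTER_CUBIC)[:, :570]
b=cv2.copyMakeBorder(b,0,0,0,30,cv2.BORDER_CONSTANT)
cv2.imwrite('pics/p2.png',np.vstack([a[60:330],b[:330]])[:,:,::-1])
E
```

```text
(no output)
```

View pics/p2.png

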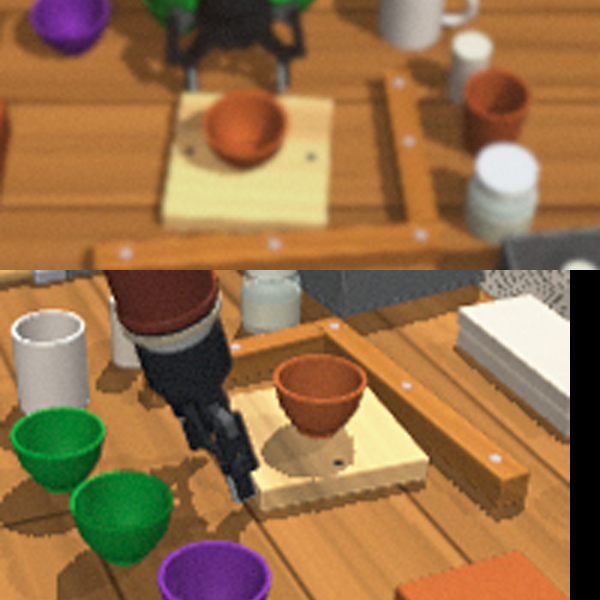

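The bat is sliding and turning square, with the bowl clear of the gripper. I keep pushing, more slowly near contact.

drive_tool(commands="-0.002 0 0.0005 0 0 0 1;-0.004 0 0.001 0 0 0 1;-0.006 0 0.0015 0 0 0 1;-0.008 0 0.002 0 0 0 1;-0.01 0 0.0026 0 0 0 1;-0.012 0 0.0032 0 0 0 1;-0.014 0 0.0037 0 0 0 1;-0.016 0 0.0043 0 0 0 1;-0.018 0 0.0048 0 0 0 1")

```text
time_s: 5.4
eef_pos: [0.5555, -0.0447, -0.0036]
tcp_rot: [0.131, -0.038, 0.991, 0.005]
force: [-2.7, -1.8, -0.2]
gripper_width: 0.0856
```

```bash
cat >> h.py <<'E'
def bat_scene():
    """bat top-face corners (world) from scene camera by colour, and pose in stop frame"""
    c=arm.read_camera('scene'); h=cv2.cvtColor(c['frame'],cv2.COLOR_RGB2HSV)
    m=((h[...,0]>19)&(h[...,0]<34)&(h[...,1]<150)&(h[...,2]>195)).astype(np.uint8); m[:190]=0; m[275:]=0; m[:,:180]=0; m[:,310:]=0
    return c,m
E
python3 - <<'E'
from h import *
c,m=bat_scene(); d=arm.read_camera('side')
a=cv2.resize(c['frame'][180:290,170:330],None,fx=5,fy=5,interpolation=cv2.INTER_CUBIC)
cv2.imwrite('pics/p3.png',a[:,:,::-1]); print(arm.get_obs()['force'],m.sum())
E
```

```text
[-1.41196579 -0.27010711  0.03032128] 1207
```

View pics/p3.png

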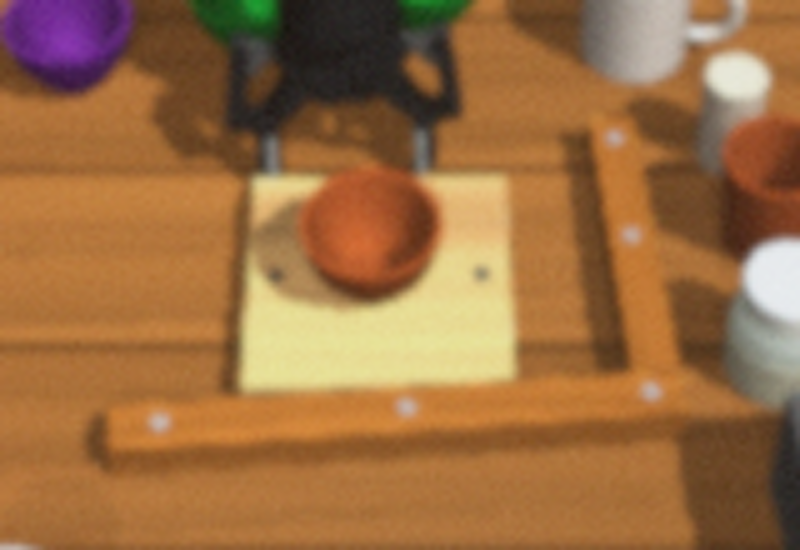

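The far edge is nearly at the long batten, and the bat is a little less turned than it. I push on until the force rises.

drive_tool(commands="-0.0015 0 0.0004 0 0 0 1;-0.003 0 0.0008 0 0 0 1;-0.0045 0 0.0012 0 0 0 1;-0.006 0 0.0016 0 0 0 1")

```text
time_s: 5.9
eef_pos: [0.5612, -0.0447, -0.0038]
tcp_rot: [0.13, -0.038, 0.991, 0.005]
force: [-7.0, -4.1, 4.1]
gripper_width: 0.0854
```

drive_tool(commands="-0.001 0 0.0003 0 0 0 1;-0.002 0 0.0005 0 0 0 1;-0.003 0 0.0008 0 0 0 1")

```text
time_s: 6.2
eef_pos: [0.564, -0.0449, -0.0039]
tcp_rot: [0.13, -0.037, 0.991, 0.005]
force: [-6.1, -3.9, 2.5]
gripper_width: 0.0853
```

drive_tool(commands="-0.001 0 0.0003 0 0 0 1;-0.002 0 0.0005 0 0 0 1;-0.003 0 0.0008 0 0 0 1")

```text
time_s: 6.5
eef_pos: [0.5658, -0.0448, -0.0043]
tcp_rot: [0.129, -0.037, 0.991, 0.005]
force: [-17.6, -4.7, 12.2]
gripper_width: 0.0851
```

```bash
python3 - <<'E'
from h import *
c,m=bat_scene(); d=arm.read_camera('side')
a=cv2.resize(c['frame'][185:285,195:325],None,fx=4.5,fy=4.5,interpolation=cv2.INTER_CUBIC)[:, :585]
b=cv2.resize(d['frame'][170:270,250:380],None,fx=4.5,fy=4.5,interpolation=cv2.INTER_CUBIC)[:150*3]
cv2.imwrite('pics/p4.png',np.vstack([a,b])[:, :, ::-1][:900]); 
print(a.shape,b.shape)
v=np.vstack([a[90:390],b[:300]]); cv2.imwrite('pics/p4.png',v[:,:,::-1])
E
```

```text
(450, 585, 3) (450, 585, 3)
```

View pics/p4.png

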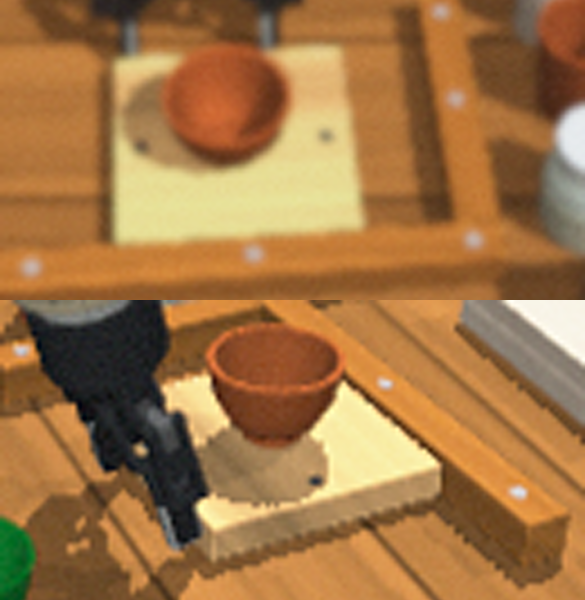

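The bat is now flush on the long batten (17.6 N, and the side view shows no gap). I back off, lift, and work out the +y push pose.

drive_tool(commands="0.01 0 -0.0026 0 0 0 1;0.025 0 -0.0065 0 0 0 1;0.025 0 -0.0065 0 0 0 1;0.015 0 -0.05 0 0 0 1;0.002 0 -0.1 0 0 0 1;-0.011 0 -0.15 0 0 0 1;-0.011 0 -0.15 0 0 0 1")

```text
time_s: 7.3
eef_pos: [0.5435, -0.0454, 0.15]
tcp_rot: [0.135, -0.038, 0.99, 0.007]
force: [-0.3, 1.4, 0.1]
gripper_width: 0.0854
```

```bash
python3 - <<'E'
from h import *
c=arm.read_camera('scene')
U=lambda p:(np.array(p,float)+.5)/4.5-.5+[195,185+20]
q=cast(c,U([(115,60),(340,45),(362,228),(113,243)]),.024); print(q.round(4),q.mean(0), [np.arctan2(*(q[i]-q[i-1])[::-1]).round(3) for i in range(4)])
# stop frame
Rs=np.array([[np.cos(PSI),-np.sin(PSI)],[np.sin(PSI),np.cos(PSI)]])
print('in stop',((q-C0)@Rs).round(4))
ctr=C0+Rs@[-.085,0]   # push line at stop x=-85
yb=((q-C0)@Rs)[[0,3],1].mean(); 
s=C0+Rs@[-.078,yb-.035]; print('start xy',s,yb)
R=Rpush(PSI+np.pi/2,1)
o=arm.get_obs();print(o['joint_pos'],o['eef_pos'])
for sg in(1,-1): print(rel([*s,.15],Rpush(PSI+np.pi/2,sg)))
E
```

```text
[[ 0.5775 -0.1035]
 [ 0.5636  0.0534]
 [ 0.7192  0.0646]
 [ 0.7308 -0.0947]] [ 0.6477824  -0.02001335] [np.float64(-3.084), np.float64(1.659), np.float64(0.072), np.float64(-1.498)]
in stop [[-0.1605 -0.2148]
 [-0.1623 -0.0572]
 [-0.0063 -0.0581]
 [-0.0069 -0.2178]]
start xy [ 0.66255962 -0.13352335] -0.21626779739931273
[-1.10890951 -0.09166902  1.11271723  2.09082529  0.07322566  0.82245274
  1.61915003] [ 0.5430617  -0.04458981  0.14921596]
(array([-0.1084, -0.098 ,  0.0289]), array([-23.5 ,   0.61, -86.81]))
(array([-0.1084, -0.098 ,  0.0289]), array([ 0.62, 23.73, 90.93]))
```

drive_tool(commands="-0.108 -0.098 0.029 0.6 23.7 90.9 1;-0.108 -0.098 0.029 0.6 23.7 90.9 1;-0.108 -0.098 0.029 0.6 23.7 90.9 1;-0.108 -0.098 0.029 0.6 23.7 90.9 1;-0.108 -0.098 0.029 0.6 23.7 90.9 1;-0.108 -0.098 0.029 0.6 23.7 90.9 1;-0.108 -0.098 0.029 0.6 23.7 90.9 1;-0.108 -0.098 0.029 0.6 23.7 90.9 1;-0.108 -0.098 0.029 0.6 23.7 90.9 1;-0.108 -0.098 0.029 0.6 23.7 90.9 1;-0.108 -0.098 0.029 0.6 23.7 90.9 1;-0.108 -0.098 0.029 0.6 23.7 90.9 1;-0.108 -0.098 0.029 0.6 23.7 90.9 1;-0.108 -0.098 0.029 0.6 23.7 90.9 1;-0.108 -0.098 0.029 0.6 23.7 90.9 1;-0.108 -0.098 0.029 0.6 23.7 90.9 1")

```text
time_s: 8.95
eef_pos: [0.6588, -0.1343, 0.1441]
tcp_rot: [-0.097, 0.673, 0.728, 0.084]
force: [-0.6, -0.4, -0.4]
gripper_width: 0.0851
```

```bash
python3 - <<'E'
from h import *
for z in(.15,-.003):print(rel([.6625,-.1335,z],Rpush(PSI+np.pi/2,-1)))
print(arm.get_obs()['joint_pos'])
E
```

```text
(array([ 0.002 ,  0.0037, -0.0056]), array([-0.42,  0.27,  0.01]))
(array([-0.0369,  0.0048,  0.1424]), array([-0.42,  0.27,  0.01]))
[-0.43414934  0.78775066  1.14179504  1.46721882 -0.88881302  1.54557287
  0.85191454]
```

drive_tool(commands="-0.009 0.001 0.035 0 0 0 1;-0.018 0.002 0.07 0 0 0 1;-0.027 0.004 0.105 -0.4 0.3 0 1;-0.037 0.005 0.14 -0.4 0.3 0 1;-0.037 0.005 0.142 -0.4 0.3 0 1;-0.037 0.005 0.142 -0.4 0.3 0 1")

```text
time_s: 9.55
eef_pos: [0.6623, -0.1339, -0.0022]
tcp_rot: [-0.097, 0.674, 0.727, 0.088]
force: [0.5, 0.4, 1.0]
gripper_width: 0.0856
```

drive_tool(commands="0.003 0 0.0008 0 0 0 1;0.006 0 0.0016 0 0 0 1;0.009 0 0.0024 0 0 0 1;0.012 0 0.0032 0 0 0 1;0.015 0 0.004 0 0 0 1;0.018 0 0.0048 0 0 0 1;0.021 0 0.0056 0 0 0 1;0.024 0 0.0064 0 0 0 1;0.027 0 0.0072 0 0 0 1;0.03 0 0.008 0 0 0 1;0.033 0 0.0088 0 0 0 1;0.036 0 0.0096 0 0 0 1;0.039 0 0.0105 0 0 0 1;0.042 0 0.0113 0 0 0 1;0.045 0 0.0121 0 0 0 1;0.048 0 0.0129 0 0 0 1")

```text
time_s: 11.15
eef_pos: [0.6586, -0.0846, -0.0026]
tcp_rot: [-0.096, 0.675, 0.726, 0.089]
force: [1.5, -3.0, -0.1]
gripper_width: 0.0855
```

```bash
python3 - <<'E'
from h import *
c,m=bat_scene(); d=arm.read_camera('side')
a=cv2.resize(c['frame'][195:275,185:325],None,fx=4,fy=4,interpolation=cv2.INTER_CUBIC)
b=cv2.resize(d['frame'][175:245,240:380],None,fx=4,fy=4,interpolation=cv2.INTER_CUBIC)
cv2.imwrite('pics/p5.png',np.vstack([a,b])[:,:,::-1]); print(arm.get_obs()['eef_pos'])
E
```

```text
[ 0.65864239 -0.08395428 -0.00261936]
```

View pics/p5.png

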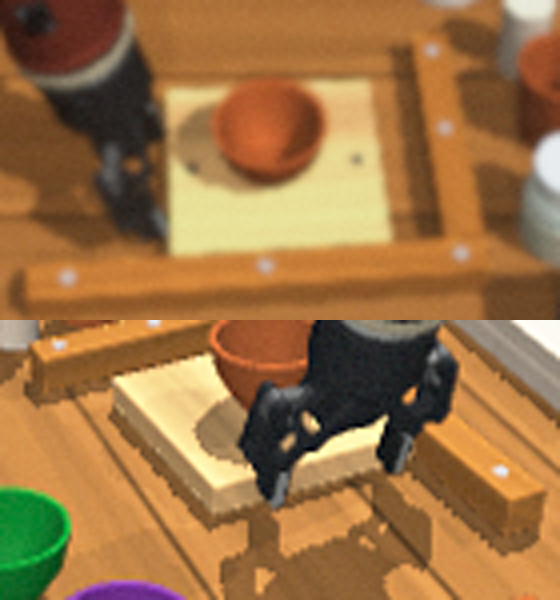

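The bat slides along the long batten with both fingers on its side and about 34 mm still to go. I continue, then creep.

drive_tool(commands="0.002 0 0.0005 0 0 0 1;0.005 0 0.0013 0 0 0 1;0.008 0 0.0021 0 0 0 1;0.011 0 0.0029 0 0 0 1;0.014 0 0.0037 0 0 0 1;0.017 0 0.0045 0 0 0 1;0.019 0 0.0051 0 0 0 1;0.021 0 0.0056 0 0 0 1;0.023 0 0.0061 0 0 0 1;0.025 0 0.0067 0 0 0 1;0.0265 0 0.007 0 0 0 1;0.028 0 0.0075 0 0 0 1;0.029 0 0.0077 0 0 0 1")

```text
time_s: 12.55
eef_pos: [0.6564, -0.0547, -0.0026]
tcp_rot: [-0.096, 0.675, 0.727, 0.089]
force: [0.7, -2.7, 0.0]
gripper_width: 0.0854
```

drive_tool(commands="0.001 0 0.0003 0 0 0 1;0.002 0 0.0005 0 0 0 1;0.003 0 0.0008 0 0 0 1")

```text
time_s: 12.85
eef_pos: [0.6561, -0.0517, -0.0026]
tcp_rot: [-0.096, 0.675, 0.727, 0.089]
force: [0.8, -2.8, -0.5]
gripper_width: 0.0854
```

drive_tool(commands="0.001 0 0.0003 0 0 0 1;0.002 0 0.0005 0 0 0 1;0.003 0 0.0008 0 0 0 1")

```text
time_s: 13.15
eef_pos: [0.6559, -0.0485, -0.0026]
tcp_rot: [-0.096, 0.675, 0.727, 0.088]
force: [-0.3, -3.3, -0.3]
gripper_width: 0.0854
```

drive_tool(commands="0.001 0 0.0003 0 0 0 1;0.002 0 0.0005 0 0 0 1")

```text
time_s: 13.35
eef_pos: [0.6558, -0.0474, -0.0025]
tcp_rot: [-0.096, 0.675, 0.726, 0.088]
force: [0.5, -7.8, -2.5]
gripper_width: 0.0857
```

drive_tool(commands="0.001 0 0.0003 0 0 0 1;0.002 0 0.0005 0 0 0 1")

```text
time_s: 13.55
eef_pos: [0.6557, -0.0473, -0.0025]
tcp_rot: [-0.094, 0.675, 0.726, 0.087]
force: [1.9, -12.1, -2.8]
gripper_width: 0.0853
```

```bash
python3 - <<'E'
from h import *
o=arm.get_obs(); print(o['force'],o['eef_pos'])
c=arm.read_camera('scene'); d=arm.read_camera('side')
a=cv2.resize(c['frame'][195:275,205:325],None,fx=5,fy=5,interpolation=cv2.INTER_CUBIC)[:300]
b=cv2.resize(d['frame'][175:235,250:370],None,fx=5,fy=5,interpolation=cv2.INTER_CUBIC)
cv2.imwrite('pics/p6.png',np.vstack([a,b])[:,:,::-1])
E
```

```text
[  1.93941526 -12.05773093  -2.80993946] [ 0.65572286 -0.04727327 -0.00248724]
```

View pics/p6.png

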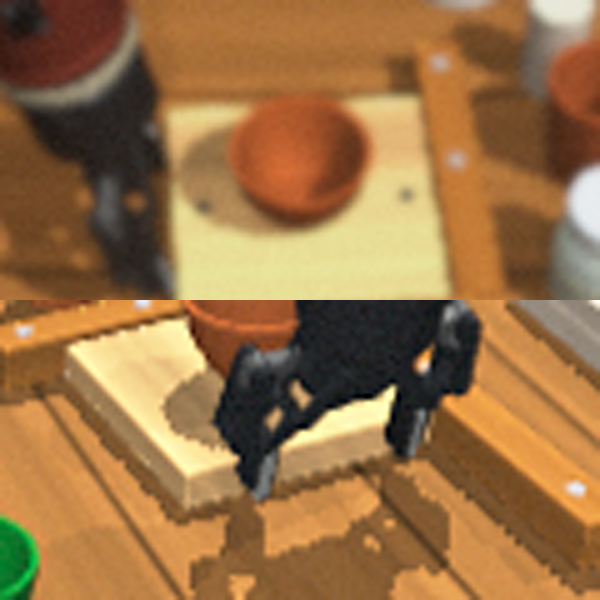

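The push met firm resistance (12 N, no further motion), and the bat looks flush on the short batten too. I retreat clear and check.

drive_tool(commands="-0.008 0 -0.002 0 0 0 1;-0.025 0 -0.0067 0 0 0 1;-0.03 0 -0.008 0 0 0 1;-0.02 0 -0.05 0 0 0 1;-0.007 0 -0.1 0 0 0 1;0 0 -0.145 0 0 0 1;-0.04 0 -0.18 0 0 0 1;-0.09 0 -0.19 0 0 0 1;-0.14 0 -0.2 0 0 0 1;-0.14 0 -0.2 0 0 0 1")

```text
time_s: 14.65
eef_pos: [0.6671, -0.2389, 0.1542]
tcp_rot: [-0.096, 0.678, 0.723, 0.088]
force: [-1.3, 0.1, 1.1]
gripper_width: 0.0854
```

```bash
python3 - <<'E'
from h import *
o=arm.get_obs(); print(o['force'],o['eef_pos'],o['time_s'])
c=arm.read_camera('scene'); d=arm.read_camera('side')
a=cv2.resize(c['frame'][195:275,205:325],None,fx=5,fy=5,interpolation=cv2.INTER_CUBIC)[:340]
b=cv2.resize(d['frame'][175:235,250:370],None,fx=5,fy=5,interpolation=cv2.INTER_CUBIC)[:260]
cv2.imwrite('pics/p7.png',np.vstack([a,b])[:,:,::-1])
E
```

```text
[-1.26602431  0.13576129  1.07447373] [ 0.66713421 -0.23890553  0.15415234] 14.65
```

View pics/p7.png

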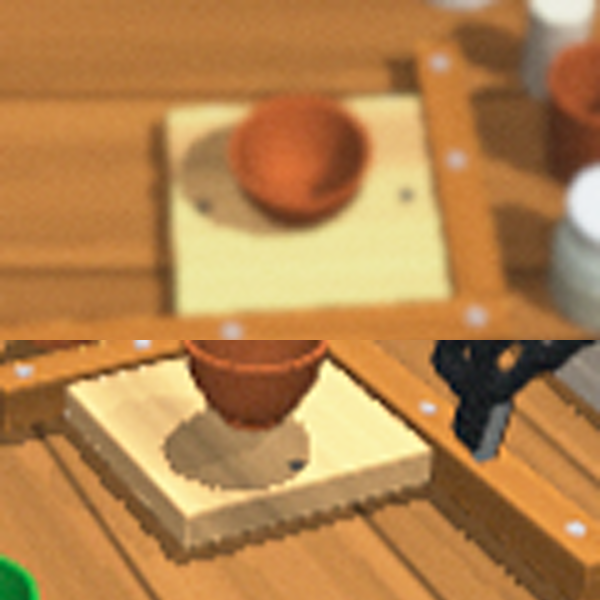

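```bash
python3 - <<'E'
from h import *
c=arm.read_camera('scene'); d=arm.read_camera('side')
Rs=np.array([[np.cos(PSI),-np.sin(PSI)],[np.sin(PSI),np.cos(PSI)]])
q=cast(c,(np.array([(168,115),(420,97),(450,298)])+.5)/5-.5+[205,195],.024)
p=cast(d,(np.array([(68,412-340),(188,515-340),(432,450-340)])+.5)/5-.5+[250,175],.024)
for v in(q,p): print(((v-C0)@Rs).round(4), [np.arctan2(*(v[i+1]-v[i])[::-1]).round(3) for i in(0,1)])
h=cv2.cvtColor(c['frame'],cv2.COLOR_RGB2HSV); print(arm.get_obs()['force'])
E
```

```text
[[-0.1576 -0.1584]
 [-0.1604  0.0011]
 [-0.0057 -0.0011]] [np.float64(1.666), np.float64(0.062)]
[[-0.1747 -0.0301]
 [-0.1621 -0.1591]
 [-0.0064 -0.1608]] [np.float64(-1.396), np.float64(0.066)]
[ 1.29173278  0.54570458 -0.45075104]
```

```bash
python3 -c "
from rig import arm
print(arm.job_done())"
```

```text
the job is handed in; nothing more can be done
None
```

The bat is pushed into the corner and looks flush against both battens, with the bowl still standing near its middle. I handed the job in at about 14.7 s; no verdict was reported.

**What I did:** I used the open, tilted fingers in two slow pushes. The first went toward the long batten until it met 17.6 N, and the second went along it into the short batten until it met 12 N and stopped. I then withdrew the arm clear.

**Last checks:**
- **Position:** In the stop's frame, the scene camera puts the bat's near edge at about -158 to -160 mm (ideal -160). The edge at the short batten reads within 1 mm of 0.
- **Angle:** The bat's edges read 0.062 to 0.095 rad, against my estimate of 0.077 for the stop, so within about 0.02 rad.
- **Side view:** Two of its three corners agreed with the scene camera. The third was off by about 30 mm; I put that down to picking the bottom corner instead of the top one, and did not re-measure it.
- **Far edge:** The long batten partly hides the bat's far edge from the scene camera, so flushness there rests on the side view and the contact force.
- **Bystanders:** I saw none move and the arm stayed clear of them, but I did not measure their positions at the end.

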